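Set up the seal bed for the square stone

TASK

The square stone is next to be carved, but the seal bed lies on the rack behind the three standing stones: stand all three aside in the red-lined tray, then lay the seal bed lengthwise along the middle of the grey felt pad. Then stand the square stone in the bed, between its jaws, and put the round and the oblong stone back upright, each into the rack pocket it came from. Soft stone chips, so set the stones and the bed down without dropping or toppling them, and do not shift the paste pot or the tea cup.

Things in the scene. Friction and masses are not known exactly. Their poses are not given: they have to be found in the camera images.
- square_stone: Cream soapstone seal blank standing upright, the same stone colour as the other two; origin at the centre of its underside, z up. Square prism 32 x 32 mm (along its x and y), 96 mm tall, flat top. About 0.25 kg. At the start in one of the three rack pockets (which one varies), its sides parallel to the rack within about 6 degrees.
- round_stone: Cream soapstone seal blank standing upright, the same stone colour as the other two; origin at the centre of its underside, z up. Cylinder 34 mm in diameter, 104 mm tall, straight up to 94 mm, then a slightly domed top. About 0.24 kg. At the start in one of the three rack pockets (which one varies).
- oblong_stone: Cream soapstone seal blank standing upright, the same stone colour as the other two; origin at the centre of its underside, z up. Rectangular prism 24 mm (along its x) by 38 mm (along its y), 106 mm tall, flat top. About 0.24 kg. At the start in one of the three rack pockets (which one varies), its x within about 6 degrees of the rack's x.
- seal_bed: Carver's clamp frame of pale wood, rigid, open above, with two jaw blocks inside and a brass knob at each end. 64 mm (x) by 150 mm (y; 174 over knobs), 40 mm high, 0.5 kg. Origin: centre of underside. At its centre, between jaws and side rails (38 to 40 mm high), an open well 48 x 48 mm, floor 8 mm above the underside. Starts level on the rack's rear ledge, along the rack's y.
- rack: Fixed low wooden rack, 128 mm (x) by 172 mm (y), 13 mm high. Origin: centre of underside; x points to its rear, away from the robot. In front three pockets 50 mm (x) by 52 mm (y), centred at x = -35, y = -56, 0, +56 mm; floors 5 mm up, 4 mm thick walls up to 13 mm. Rear: flat ledge 13 mm up, centred at x = +29 mm. Only about 15 mm lie between standing stones and seal bed.
- tray: Fixed shallow tray with a brocade rim and a dark red velvet floor, on one side of the rack (left or right varies); 142 mm (x) by 222 mm (y), inside 130 x 210 mm, floor 4 mm and rim 12 mm above the table. Origin at the centre of its underside, y along its length. Empty at the start.
- pad: Fixed flat grey felt pad, 120 mm (x) by 220 mm (y), 3 mm thick, on the other side of the rack. Origin at the centre of its underside, y along its length. Empty at the start.
- paste_pot: Lidded round white porcelain ink-paste pot, 70 mm in diameter, 38 mm high, behind the rack to the left. Origin at the centre of its underside. To be left alone.
- tea_cup: Open white porcelain tea cup without handle, 68 mm in diameter, 52 mm high, behind the tray or pad on the left. Origin at the centre of its underside. To be left alone.
Not all that is in view belongs to the job. Of the things shaped like the seal_bed, the wood one is meant. Leave any pink look-alike of the square_stone alone.

How it is judged:
By the outcome, as a careful person would: the job done as asked, in the order asked, and still so for the second after the job is handed in, with the robot touching nothing.
It also fails if it takes over 144 s, if anything falls off the work surface, if the arm or the gripper's body presses on something with over 40 N, if the wrist force passes 120 N, or if a joint passes its speed limit or range.

ROBOT

A 7-joint arm with a two-finger parallel gripper is mounted at the origin on the work surface. World frame = base frame: x ahead of the robot, y to its left, z up, the work surface at z = 0. Lengths are in m, angles in rad, forces in N, time in s.
With the tool pointing down it reaches from about 0.425 to 0.875 m from the base axis. Payload 4.7 kg.
Tool frame: the origin (TCP) lies on the centre line of the jaws, within the pads' length; the fingertips stand 19 mm ahead of it and the grasp point (between the pads) is the TCP; z points along the fingers, y is the line along which they close (so a half turn about z gives the same grasp; the last joint's range is limited). The gripper opens to 85 mm and grips with 20 to 120 N. Pads are 22 mm wide; open, the fingers measure 114 mm over their backs; the gripper's body (76 mm by 85 mm) begins 54 mm behind the grasp point. The pads swing forward as they close: fully open they stand 13 mm farther back than shut.
Start: joints at [1.203, 0.321, -0.07, 1.45, 0.023, 1.371, -0.057], TCP at [0.242, -0.603, 0.25] pointing down, gripper open.
Joint ranges: [-2.86, 2.86], [-0.3, 2.09], [-1.38, 1.24], [0.06, 2.45], [-1.56, 4.7], [0.09, 2.05], [-2.69, 2.69]. Speed limits (rad/s): [2.57, 2.57, 3.14, 3.14, 3.14, 3.14, 3.14].

INTERFACE

Orientations are given as [roll, pitch, yaw] about the fixed x, y, z axes, in that order (R = Rz(yaw) Ry(pitch) Rx(roll)).
In Python, from workcell import manip gives the robot as it stands.
- The arm moves only by the shell command python3 -m jog 'ROWS' [OPENING]. ROWS is JSON, one flat list of numbers, 4 for each row, row after row: the shift along the world's x, y, z in m, then the turn about the world's z in degrees. In form: [dx, dy, dz, twist, dx, dy, dz, twist, ...]. A call has 1 to 8 rows; each row shifts and turns the commanded pose from where the row before left it; what a row does not reach is not made up. A row lasts 1/8 s, in which the tool goes at most 62.5 mm and 10.7 degrees, less where a joint would pass 70% of its speed; a pose out of reach is approached as far as the arm can. A call is refused whole if a number of a shift passes 0.0625 or a number of a turn 10.7, either way. A call with a gripper value outside its range is refused whole. OPENING is the opening, from 0 (shut) to 1 (fully open), set as the call begins (- or left out, the last holds). The fingers move at their own pace and stop on an object; the grip force is fixed at half the most. Time passes only in rows, so rows that do not move let the fingers close. It gives the time, the measured TCP pose, the force, the opening and the grip force at its end, in the units of the state.
- manip.get_obs(): the state, without advancing time (a new reading comes with each control period).
- manip.capture(name): name is "scene" or "top" or "wrist"; returns the picture (480x640x3 uint8, red, green, blue); there is no depth.
- manip.camera_model(name): a dict with "fx", "fy", "cx", "cy" (pixels), "D" ([k1, k2, p1, p2, k3] as OpenCV has them; the pictures are not rectified), "world_from_camera" (4x4, takes a point from camera to world coordinates); the wrist camera has in their place "hand_eye" (4x4, takes a point from camera to tool coordinates, whose origin is the TCP and whose axes are the flange's). Camera axes: x right, y down, z forward; pixel columns grow to the right and rows downward; lengths in m; the calibration is good to about 2 mm. A picture is of the moment at which its call begins: read the wrist's pose just before it. camera_model takes no time and is no camera call.
- manip.close_job(): hands the job in; it is judged then, once.
The state is a dict: "time": time; "q": joint angles; "joint_vel": joint speeds; "tau": joint torques, N m; "eef_pos": TCP position; "tool_rot": TCP orientation; "ft_force": force on the tool from outside, world axes, zero at the start; "torque": the same for the moment, N m; "finger_gap": finger opening in m; "gripper_force": force on a finger pad.
Only numpy, scipy, OpenCV 4.12 (cv2) and the standard library are available. Lean on these libraries where they do the work, as an engineer would, in place of code of your own. Each camera call takes 0.05 s, during which the arm holds its last target. There are 200 camera calls.

## Working session

There is one attempt and no reset: what is moved stays moved. The work goes in short steps, Python scripts to look and compute and a shell command to move; the robot and the scene stay as the last step left them, time stands still between calls to the robot, and variables do not carry over. Pictures are saved under pics/ and viewed, at most 21 in all, crops included, and the job is handed in when it is done.

```bash
ls; mkdir -p pics; python3 - <<'E'
from workcell import manip
import cv2,numpy as np
for n in("scene","top"):
    im=manip.capture(n); cv2.imwrite(f"pics/{n}0.png",im[:,:,::-1])
    m=manip.camera_model(n); print(n,m["fx"],m["fy"],m["cx"],m["cy"],m["D"]); print(np.round(m["world_from_camera"],4))
print(manip.camera_model("wrist")); print(manip.get_obs())
E
```

```text
pics
scene 501.66971550176015 501.66971550176015 321.17857707876163 236.65992694436343 [-0.14399933  0.          0.          0.          0.        ]
[[ 0.2281  0.5352 -0.8133  1.2188]
 [ 0.9735 -0.1384  0.1819 -0.1662]
 [-0.0152 -0.8333 -0.5526  0.5541]
 [ 0.      0.      0.      1.    ]]
top 433.3670368979567 433.3670368979567 323.4746826698492 242.95657903655774 [-0.08907291  0.          0.          0.          0.        ]
[[ 0.0192 -0.9953  0.095   0.376 ]
 [-0.9996 -0.021  -0.0177  0.022 ]
 [ 0.0196 -0.0946 -0.9953  0.9538]
 [ 0.      0.      0.      1.    ]]
{'fx': 430.7591661936014, 'fy': 430.7591661936014, 'cx': 315.94079925148947, 'cy': 239.5519068891306, 'D': array([-0.09338274,  0.        ,  0.        ,  0.        ,  0.        ]), 'hand_eye': array([[ 3.04696447e-04, -9.65852786e-01, -2.59091303e-01,
         6.66933140e-02],
       [ 9.99999582e-01,  7.09557361e-05,  9.11506954e-04,
         1.23288255e-03],
       [-8.61997517e-04, -2.59091472e-01,  9.65852404e-01,
        -1.22512814e-01],
       [ 0.00000000e+00,  0.00000000e+00,  0.00000000e+00,
         1.00000000e+00]])}
{'time': 0.1, 'q': array([ 1.20309589,  0.32173169, -0.07007919,  1.45153695,  0.02260481,
        1.370816  , -0.05687003]), 'joint_vel': array([ 0.00027741, -0.00201792,  0.00199249, -0.00210621,  0.00149089,
        0.00117606, -0.00132276]), 'tau': array([-8.01854480e-05, -4.94875574e+01, -3.84181710e-01, -3.15208519e+01,
        1.28237635e-02,  7.48139340e-03,  5.56275666e-06]), 'eef_pos': array([ 0.2419708 , -0.60280139,  0.24935203]), 'tool_rot': array([-3.13989025e+00,  1.00056394e-04,  3.81853706e-01]), 'ft_force': array([ 0.02969984, -0.48599623,  0.48894494]), 'torque': array([ 0.00512471, -0.02428366, -0.00927906]), 'gripper_force': 0.0, 'finger_gap': 0.08557976061735882}
```

View pics/scene0.png

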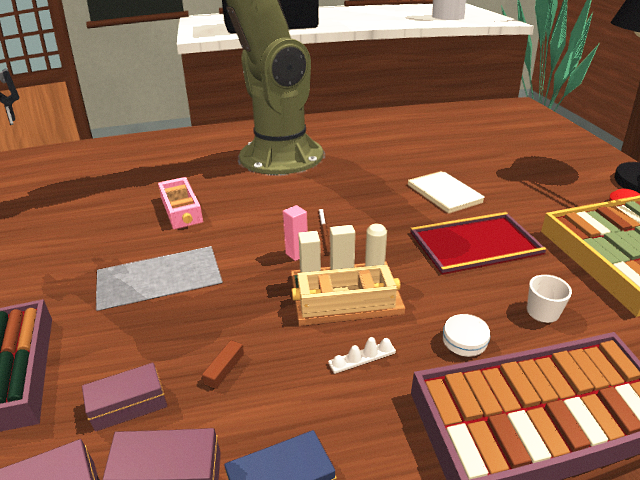

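View pics/top0.png

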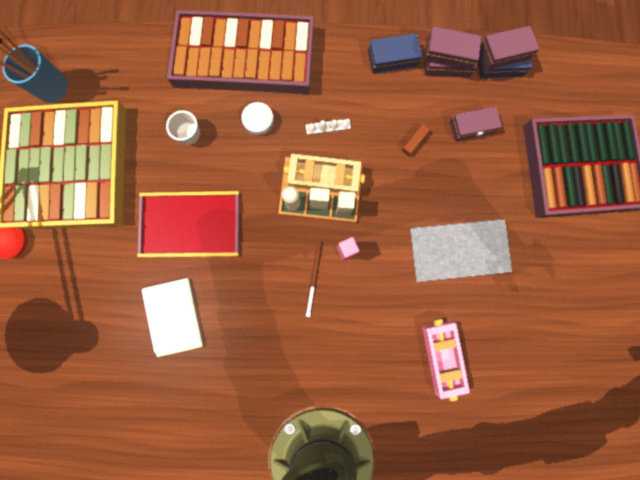

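The scene view shows, from left to right, two prismatic stones (309,250) and (342,247) and the round one (376,245), with the bed in front at (347,290). In the top view the rack is at (320,190), the tray at (189,224), the pad at (461,250), the pink decoys at (348,248) and (446,360), and the cup and pot at (183,127) and (257,119). I'll enlarge both views around the rack.

```bash
cat > h.py <<'E'
from workcell import manip
import cv2,numpy as np
from scipy.spatial.transform import Rotation as R
def cam(n,obs=None):
    m=manip.camera_model(n); K=np.array([[m["fx"],0,m["cx"]],[0,m["fy"],m["cy"]],[0,0,1]])
    if n=="wrist":
        T=np.eye(4);T[:3,:3]=R.from_euler("xyz",obs["tool_rot"]).as_matrix();T[:3,3]=obs["eef_pos"];T=T@m["hand_eye"]
    else: T=np.array(m["world_from_camera"])
    return K,np.array(m["D"],float),T
def rays(c,p):
    K,D,T=c; u=cv2.undistortPoints(np.array(p,float).reshape(-1,1,2),K,D).reshape(-1,2)
    return T[:3,3],np.c_[u,np.ones(len(u))]@T[:3,:3].T
def onz(c,p,z):
    o,d=rays(c,p); return o+d*((z-o[2])/d[:,2])[:,None]
def proj(c,P):
    K,D,T=c; W=np.linalg.inv(T); return cv2.projectPoints(np.array(P,float).reshape(-1,3),W[:3,:3],W[:3,3],K,D)[0].reshape(-1,2)
def tri(c1,p1,c2,p2):
    o1,d1=rays(c1,p1);o2,d2=rays(c2,p2);out=[]
    for a,b in zip(d1,d2):
        s=np.linalg.lstsq(np.c_[a,-b],o2-o1,rcond=None)[0];A=o1+s[0]*a;B=o2+s[1]*b
        out.append(np.r_[(A+B)/2,np.linalg.norm(A-B)])
    return np.array(out)
E
python3 - <<'E'
from h import *
a=cv2.imread("pics/top0.png")[140:240,265:385]; b=cv2.imread("pics/scene0.png")[200:330,270:430]
cv2.imwrite("pics/c1.png",cv2.resize(a,None,fx=6,fy=6,interpolation=cv2.INTER_CUBIC)); cv2.imwrite("pics/c2.png",cv2.resize(b,None,fx=4.5,fy=4.5,interpolation=cv2.INTER_CUBIC))
t=cv2.imread("pics/top0.png").astype(int)
c=cam("top")
red=((t[:,:,2]>110)&(t[:,:,1]<30)&(t[:,:,0]<50)).astype(np.uint8)
red[:,:130]=0;red[:,245:]=0
g=((abs(t[:,:,2]-t[:,:,0])<25)&(t.min(2)>90)&(t.max(2)<200)).astype(np.uint8); g[:,:400]=0;g[:210]=0;g[290:]=0;g[:,525:]=0
for n,m,z in(("tray",red,.004),("pad",g,.003)):
    k=max(cv2.findContours(cv2.morphologyEx(m,cv2.MORPH_OPEN,np.ones((3,3),np.uint8)),0,2)[0],key=cv2.contourArea)
    w=onz(c,k.reshape(-1,2),z)[:,:2]; print(n,cv2.minAreaRect((w*1000).astype(np.float32)))
E
```

```text
Traceback (most recent call last):
ValueError: max() iterable argument is empty
```

View pics/c1.png

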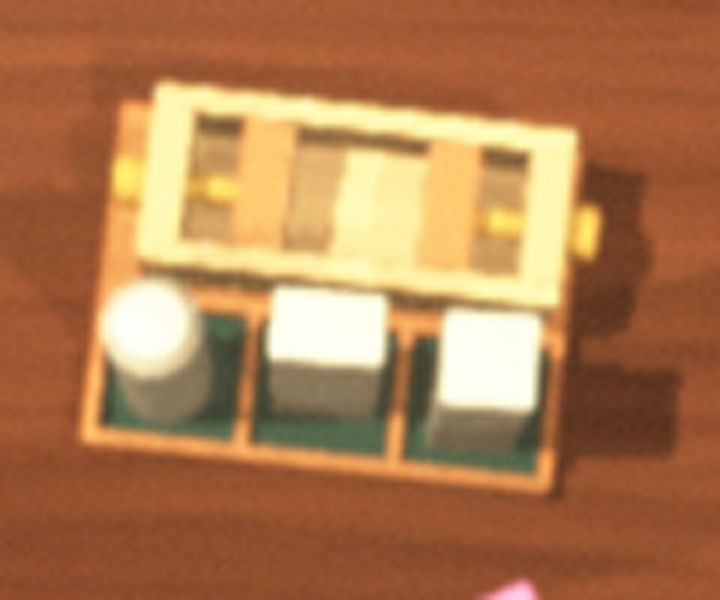

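View pics/c2.png

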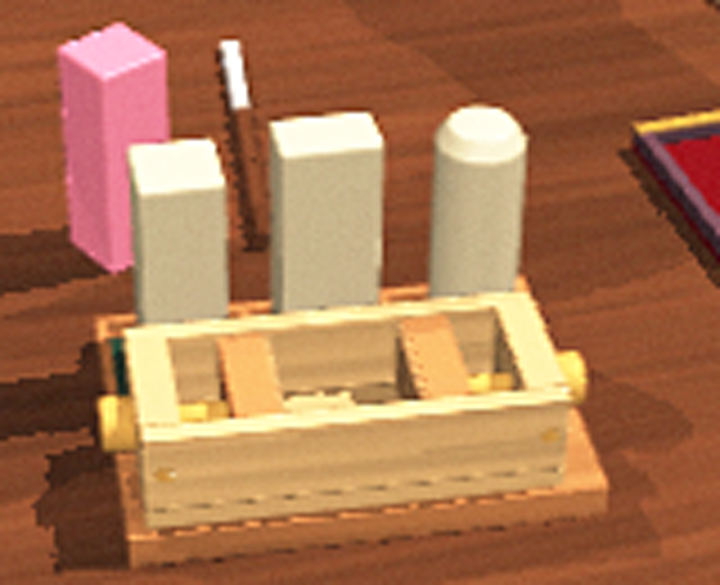

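The crops show the round stone at the left (+y; 151,326), the oblong in the middle (328,326) and the square at the right (−y; 488,359). Both views show the same bed corners. I'll triangulate the stone tops and the bed.

```bash
python3 - <<'E'
from h import *
np.set_printoptions(precision=4,suppress=True)
c=cam("top");s=cam("scene")
A=lambda p:np.array([265,140])+(np.array(p,float)+.5)/6-.5
B=lambda p:np.array([270,200])+(np.array(p,float)+.5)/4.5-.5
sq1=[(442,310),(541,313),(535,407),(433,404)];sq2=[(225,186),(140,194),(132,147),(213,140)]
# order: +y rear, -y rear, -y near, +y near ; c2 bottom=rear, right=+y
ob1=[(272,291),(387,292),(384,364),(268,359)];ob2=[(383,148),(275,158),(272,120),(373,113)]
bd1=[(155,82),(578,128),(557,305),(137,262)];bd2=[(565,395),(145,437),(128,333),(530,295)]
for n,a,b in(("sq",sq1,sq2),("ob",ob1,ob2),("bed",bd1,bd2),("round",[(151,320)],[(481,117)])):
    P=tri(c,A(a),s,B(b));print(n);print(P);print("mean",P.mean(0))
for n,a,z in(("sq",sq1,.101),("ob",ob1,.111),("bed",bd1,.053),("rd",[(151,326)],.107)):
    w=onz(c,A(a),z);print(n,w.mean(0),np.array(cv2.minAreaRect((w[:,:2]*1000).astype(np.float32))[1]) if len(w)>1 else "", [np.degrees(np.arctan2(*(w[i]-w[j])[[1,0]])) for i,j in((0,1),(3,2),(1,2),(0,3))] if len(w)>1 else "")
w=onz(c,A([(82,442),(550,492),(120,103)]),.013);print("rack",w, np.degrees(np.arctan2(*(w[0]-w[1])[[1,0]]))-90)
h=cv2.cvtColor(cv2.imread("pics/top0.png"),cv2.COLOR_BGR2HSV)
print(h[224,189],h[250,461])
red=(((h[:,:,0]<6)|(h[:,:,0]>170))&(h[:,:,1]>200)&(h[:,:,2]>90)).astype(np.uint8);red[:,:130]=0;red[:,250:]=0;red[:180]=0;red[270:]=0
g=((h[:,:,1]<60)&(h[:,:,2]>60)).astype(np.uint8);g[:,:400]=0;g[:210]=0;g[290:]=0;g[:,525:]=0
for n,m,z in(("tray",red,.004),("pad",g,.003)):
    k=max(cv2.findContours(cv2.morphologyEx(m,cv2.MORPH_OPEN,np.ones((3,3),np.uint8)),0,2)[0],key=cv2.contourArea)
    w=onz(c,k.reshape(-1,2),z)[:,:2]; print(n,cv2.minAreaRect((w*1000).astype(np.float32)))
print("pink top",onz(c,[(348,248)],.096),"pot",onz(c,[(257,118)],.038),"cup",onz(c,[(183,126)],.052),"brush",onz(c,[(319,245),(309,315)],.01))
o=manip.get_obs();print(o["eef_pos"],o["tool_rot"])
E
```

```text
sq
[[ 0.5622 -0.0215  0.1     0.0013]
 [ 0.5618 -0.0535  0.1017  0.0008]
 [ 0.5301 -0.0511  0.1014  0.0024]
 [ 0.5304 -0.0188  0.0994  0.001 ]]
mean [ 0.5461 -0.0362  0.1006  0.0013]
ob
[[ 0.5654  0.0359  0.109   0.0001]
 [ 0.5652 -0.0031  0.111   0.0023]
 [ 0.5414 -0.0005  0.112   0.002 ]
 [ 0.5427  0.0377  0.1097  0.0019]]
mean [0.5537 0.0175 0.1104 0.0016]
bed
[[ 0.6522  0.079   0.0543  0.0025]
 [ 0.6393 -0.0695  0.0558  0.0018]
 [ 0.5758 -0.0632  0.0515  0.0017]
 [ 0.5884  0.0861  0.0499  0.0024]]
mean [0.6139 0.0081 0.0529 0.0021]
round
[[0.5548 0.0761 0.1093 0.0009]]
mean [0.5548 0.0761 0.1093 0.0009]
sq [ 0.546  -0.0363  0.101 ] [35.4512 31.9215] [np.float64(89.64464722525823), np.float64(89.63986663126929), np.float64(-2.9577143862979307), np.float64(-4.491862458990319)]
ob [0.5535 0.0173 0.111 ] [38.2532 24.1802] [np.float64(90.83300075247875), np.float64(88.80337411190453), np.float64(-1.3253082500311986), np.float64(-1.995243699887499)]
bed [0.6139 0.0076 0.053 ] [151.5921  65.7768] [np.float64(85.04749199276215), np.float64(85.38946726467539), np.float64(-6.0914716413736345), np.float64(-3.89200508397133)]
rd [0.5532 0.0757 0.107 ]  
rack [[ 0.5292  0.1057  0.013 ]
 [ 0.5145 -0.0658  0.013 ]
 [ 0.6569  0.0956  0.013 ]] -4.898480836313027
[178 200 227] [  9   9 207]
tray ((548.7359008789062, 242.32510375976562), (36.08646011352539, 69.45787048339844), 1.0823626518249512)
pad ((458.3107604980469, -302.6421813964844), (119.91323852539062, 219.90512084960938), 6.829006671905518)
pink top [[ 0.4488 -0.0423  0.096 ]] pot [[0.7362 0.1571 0.038 ]] cup [[0.7103 0.3154 0.052 ]] brush [[0.4614 0.0149 0.01  ]
 [0.3093 0.0334 0.01  ]]
[ 0.242  -0.6028  0.2494] [-3.1399  0.0001  0.3819]
```

The tops come out at 0.1006, 0.1104 and 0.109 m against an expected 0.101, 0.111 and 0.109. The bed top is at 0.053, and the sizes agree. The rack yaw is about −5°. I'll move above the rack now and refine from there with the wrist camera.

```bash
python3 -m jog '[0.04,0.03,0,4,0.04,0.04,0,4,0.03,0.045,0,4,0.02,0.045,0,4,0.02,0.045,0,4,0.02,0.045,0,4,0.02,0.045,0,4,0.02,0.045,0,4]'; python3 -m jog '[0.02,0.045,0,4,0.02,0.045,0,4,0.02,0.045,0,4,0.02,0.045,0,4,0.015,0.045,0,4,0.01,0.04,0,4,0.008,0.03,0,-1,0,0,0,0]' 0.75
python3 - <<'E'
from h import *
o=manip.get_obs();im=manip.capture("wrist");cv2.imwrite("pics/w1.png",im[:,:,::-1]);np.save("w1.npy",np.r_[o["eef_pos"],o["tool_rot"]]);print(o["eef_pos"],np.degrees(o["tool_rot"]),o["q"])
h=cv2.cvtColor(cv2.imread("pics/top0.png"),cv2.COLOR_BGR2HSV)
red=(((h[:,:,0]<8)|(h[:,:,0]>168))&(h[:,:,1]>170)&(h[:,:,2]>90)).astype(np.uint8);red[:,:132]=0;red[:,245:]=0;red[:180]=0;red[270:]=0
k=max(cv2.findContours(red,0,2)[0],key=cv2.contourArea);w=onz(cam("top"),k.reshape(-1,2),.004)[:,:2];print(cv2.minAreaRect((w*1000).astype(np.float32)))
y=((h[:,:,0]>18)&(h[:,:,0]<35)&(h[:,:,1]>120)).astype(np.uint8);y[:,:132]=0;y[:,245:]=0;y[:185]=0;y[265:]=0
k=max(cv2.findContours(y,0,2)[0],key=cv2.contourArea);w=onz(cam("top"),k.reshape(-1,2),.012)[:,:2];print(cv2.minAreaRect((w*1000).astype(np.float32)))
E
```

```text
time: 1.1
eef_pos: [0.4524, -0.2616, 0.25]
tool_rot: [-3.141, 0.0, 0.943]
ft_force: [0.9, -0.3, 0.2]
finger_gap: 0.0856
gripper_force: 0.0
time: 2.1
eef_pos: [0.565, 0.0353, 0.25]
tool_rot: [-3.141, -0.001, 1.347]
ft_force: [-0.5, -1.1, -0.4]
finger_gap: 0.0639
gripper_force: 0.0
[0.56496288 0.03531435 0.25002962] [-1.79950497e+02 -8.46364308e-02  7.71941949e+01] [ 0.47644899  0.19595131 -0.66147987  1.64540173  0.12135001  1.34267621
 -0.42678828]
((504.07794189453125, 306.56494140625), (125.47622680664062, 206.31427001953125), 1.8884860277175903)
((434.26531982421875, 303.70941162109375), (6.604145526885986, 221.38140869140625), 1.286891222000122)
```

View pics/w1.png

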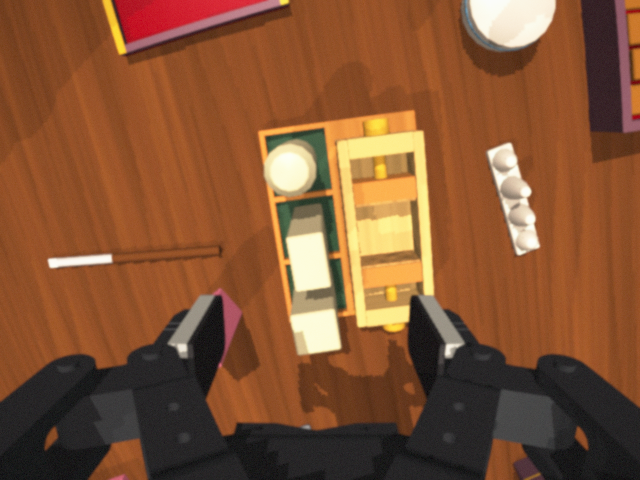

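The wrist view shows the round stone's top at (291,167), the oblong's top at about (308,262), the bed corners at (338,141), (422,131), (433,319) and (358,328), and the rack at its left. I'll cross-check these with the top view.

```bash
python3 - <<'E'
from h import *
np.set_printoptions(precision=4,suppress=True)
v=np.load("w1.npy");c=cam("wrist",dict(eef_pos=v[:3],tool_rot=v[3:]));t=cam("top")
A=lambda p:np.array([265,140])+(np.array(p,float)+.5)/6-.5
print("round",onz(c,[(291,167)],.105), tri(c,[(291,167)],t,A([(151,320)])))
ob=[(287,239),(323,233),(329,287),(295,291)];w=onz(c,ob,.111);print("ob",w.mean(0),w)
b=[(338,141),(422,131),(433,319),(358,328)];w=onz(c,b,.053);print("bed",w.mean(0),cv2.minAreaRect((w[:,:2]*1000).astype(np.float32)))
print("bed tri",tri(c,b,t,A([(137,262),(155,82),(578,128),(557,305)])))
h=cv2.cvtColor(cv2.imread("pics/w1.png"),cv2.COLOR_BGR2HSV)
m=((h[:,:,1]<75)&(h[:,:,2]>150)).astype(np.uint8);m[:,:255]=0;m[:,345:]=0;m[:130]=0;m[360:]=0
for k in cv2.findContours(m,0,2)[0]:
    if cv2.contourArea(k)>200: print(cv2.boundingRect(k),cv2.minAreaRect(k),cv2.minEnclosingCircle(k))
E
```

```text
round [[0.5605 0.0771 0.105 ]] [[0.5591 0.0764 0.0899 0.0011]]
ob [0.5575 0.016  0.111 ] [[ 0.5479  0.0344  0.111 ]
 [ 0.5708  0.0332  0.111 ]
 [ 0.5668 -0.0029  0.111 ]
 [ 0.5446 -0.0007  0.111 ]]
bed [0.6173 0.006  0.053 ] ((617.291015625, 5.963203430175781), (150.12344360351562, 61.72269058227539), 84.26739501953125)
bed tri [[ 0.594   0.0845  0.0293  0.0044]
 [ 0.6521  0.079   0.0611  0.0034]
 [ 0.6398 -0.0707  0.0548  0.0008]
 [ 0.5774 -0.0649  0.0521  0.004 ]]
(291, 310, 49, 43) ((315.02703857421875, 331.66217041015625), (40.11335372924805, 43.56573486328125), 80.53767395019531) ((315.0657958984375, 331.8947448730469), 28.302316665649414)
(287, 233, 43, 58) ((308.12164306640625, 261.729736328125), (55.07366180419922, 35.18138122558594), 80.53767395019531) ((308.0, 261.5), 31.515968322753906)
(267, 145, 42, 46) ((287.8999938964844, 167.8000030517578), (44.47074890136719, 39.58980941772461), 77.47119140625) ((288.8114013671875, 167.41880798339844), 22.653833389282227)
```

The wrist and top views differ by about 4 mm in x, so I'll descend to just above the round stone and compare the stone with the fingers from close by.

```bash
python3 -m jog '[-0.004,0.02,0,4,-0.004,0.021,0,3.8,0,0,-0.04,0,0,0,-0.04,0,0,0,-0.02,0,0,0,0,0,0,0,0,0]' 0.75
python3 - <<'E'
from h import *
o=manip.get_obs();im=manip.capture("wrist");cv2.imwrite("pics/w2.png",im[:,:,::-1]);print(o["eef_pos"],np.degrees(o["tool_rot"]))
c=cam("wrist",o);Rm=R.from_euler("xyz",o["tool_rot"]).as_matrix()
print(proj(c,[o["eef_pos"]+Rm@[0,0,z] for z in(0,.02,.045)]))
E
```

```text
time: 3.02
eef_pos: [0.5582, 0.0733, 0.1519]
tool_rot: [3.139, -0.001, 1.478]
ft_force: [-1.1, 0.3, -0.5]
finger_gap: 0.0641
gripper_force: 0.0
[0.55817792 0.07327161 0.1519191 ] [ 1.79857198e+02 -3.12842654e-02  8.47087416e+01]
[[310.44671884 337.41207743]
 [311.09202293 310.91808252]
 [311.70803206 285.7130709 ]]
```

View pics/w2.png

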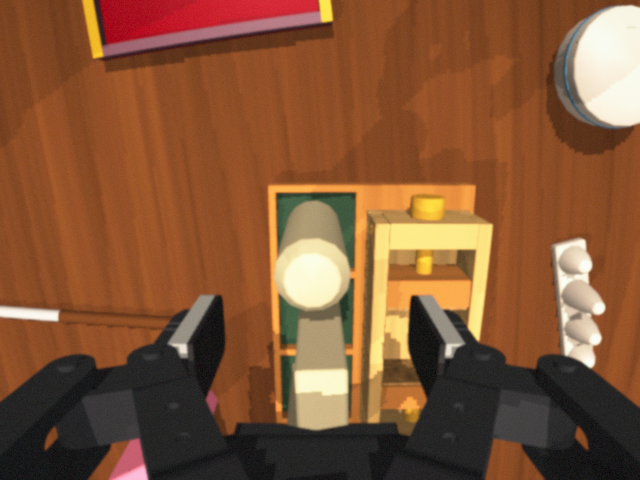

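The picture shows the finger axis at column ~317, 6 px off the nominal 311, which is a hand-eye offset of ~1.8 mm. The round stone's top is at (312,275), so the stone centre is at about x=0.5563, y=0.077. The correction is −2 mm in x and +3.5 mm in y, then I descend and close.

```bash
python3 -m jog '[-0.002,0.0035,0,0,0,0,-0.025,0,0,0,-0.025,0,0,0,-0.012,0,0,0,0,0,0,0,0,0]' 0.75; python3 -m jog '[0,0,0,0,0,0,0,0,0,0,0,0,0,0,0,0,0,0,0,0,0,0,0,0]' 0.3
```

```text
time: 3.82
eef_pos: [0.556, 0.0766, 0.0895]
tool_rot: [3.14, -0.0, 1.478]
ft_force: [0.8, 0.5, -0.3]
finger_gap: 0.064
gripper_force: 0.0
time: 4.58
eef_pos: [0.556, 0.0764, 0.0894]
tool_rot: [3.14, -0.0, 1.478]
ft_force: [-0.5, -1.0, 5.9]
finger_gap: 0.032
gripper_force: 59.5
```

```bash
python3 -m jog '[0,0,0.01,0,0,0,0.02,0,0,0,0.03,0,0,0,0.02,0,-0.006,0.03,0,0.7,-0.008,0.045,0,1,-0.008,0.045,0,1,-0.008,0.045,0,1]'; python3 -m jog '[-0.008,0.045,0,1,-0.008,0.045,0,1,-0.006,0.04,0,0.8,0,0,-0.03,0,0,0,-0.025,0,0,0,-0.015,0,0,0,0,0,0,0,0,0]'
python3 - <<'E'
from h import *
o=manip.get_obs();im=manip.capture("wrist");cv2.imwrite("pics/w3.png",im[:,:,::-1])
E
```

```text
time: 5.58
eef_pos: [0.5249, 0.2424, 0.1691]
tool_rot: [3.141, 0.0, 1.542]
ft_force: [0.8, -0.4, -1.8]
finger_gap: 0.0324
gripper_force: 59.8
time: 6.58
eef_pos: [0.5038, 0.3717, 0.0995]
tool_rot: [3.14, -0.001, 1.591]
ft_force: [1.0, 0.0, -1.3]
finger_gap: 0.0323
gripper_force: 59.8
```

View pics/w3.png

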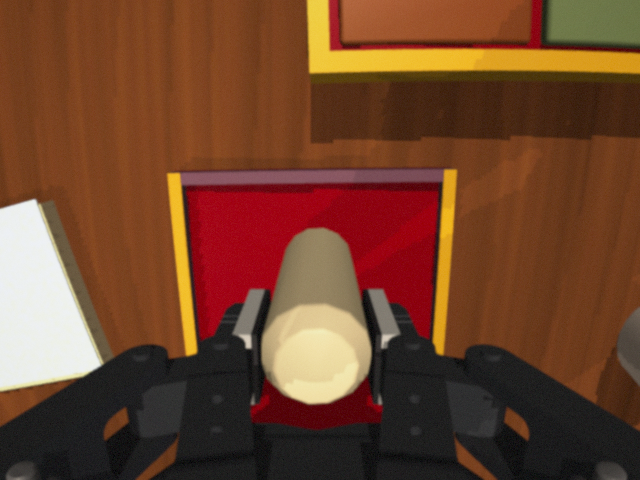

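The stone hangs upright (base at (317,240)), centred over the red floor between the rims at columns 190 and 437. I'll lower it in small steps while watching the force.

```bash
python3 -m jog '[0,0,-0.004,0,0,0,-0.004,0,0,0,-0.002,0,0,0,0,0,0,0,0,0]'; python3 -m jog '[0,0,-0.001,0,0,0,0,0]'
```

```text
time: 7.25
eef_pos: [0.5031, 0.3713, 0.0884]
tool_rot: [3.142, 0.0, 1.591]
ft_force: [-0.4, -0.6, 0.8]
finger_gap: 0.0321
gripper_force: 59.8
time: 7.5
eef_pos: [0.5032, 0.3715, 0.0884]
tool_rot: [3.141, 0.0, 1.591]
ft_force: [-1.9, -1.8, 5.7]
finger_gap: 0.0321
gripper_force: 60.4
```

```bash
python3 -m jog '[0,0,0,0,0,0,0,0,0,0,0.015,0,0,0,0.03,0,0,0,0.03,0,0.006,-0.04,0.013,-0.5,0.006,-0.045,0,-0.5,0.006,-0.045,0,-0.5]' 0.7;  python3 -m jog '[0.006,-0.045,0,-0.5,0.006,-0.045,0,-0.5,0.006,-0.045,0,-0.5,0.006,-0.045,0,-0.5,0.006,-0.035,0,-0.5,0.004,-0.01,-0.02,0,0,0,0,0,0,0,0,0]'
cat > look.py <<'E'
from h import *
import sys
o=manip.get_obs();im=manip.capture("wrist");cv2.imwrite(f"pics/{sys.argv[1]}.png",im[:,:,::-1])
c=cam("wrist",o);print(o["eef_pos"],np.degrees(o["tool_rot"]))
Rm=R.from_euler("xyz",o["tool_rot"]).as_matrix()
h=cv2.cvtColor(im,cv2.COLOR_RGB2HSV);m=((h[:,:,1]<80)&(h[:,:,2]>190)).astype(np.uint8);m[:,:226]=0;m[:,408:]=0;m[:220]=0
for k in cv2.findContours(m,0,2)[0]:
    if cv2.contourArea(k)>300:
        r=cv2.minAreaRect(k); print(cv2.contourArea(k),r,cv2.boundingRect(k))
        for z in(.101,.111): print(z,onz(c,[r[0]],z), (onz(c,cv2.boxPoints(r),z)[:,:2]).round(4).tolist())
E
python3 look.py w4
```

```text
time: 8.5
eef_pos: [0.5216, 0.2404, 0.1767]
tool_rot: [3.14, -0.0, 1.566]
ft_force: [0.8, 0.2, 0.6]
finger_gap: 0.0596
gripper_force: 0.0
time: 9.5
eef_pos: [0.5548, 0.0187, 0.1553]
tool_rot: [-3.141, -0.001, 1.525]
ft_force: [-0.3, -0.2, -0.2]
finger_gap: 0.0598
gripper_force: 0.0
[0.55479851 0.01867743 0.15526175] [-1.79966477e+02 -7.09031564e-02  8.73513436e+01]
1752.0 ((307.0, 377.5), (35.0, 64.0), 90.0) (275, 360, 65, 36)
0.101 [[ 0.55001459 -0.03094069  0.101     ]] [[0.5357, -0.021], [0.5653, -0.0223], [0.5648, -0.0413], [0.5342, -0.04]]
0.111 [[ 0.55054981 -0.0244847   0.111     ]] [[0.537, -0.0151], [0.565, -0.0163], [0.5645, -0.0343], [0.5357, -0.033]]
4206.0 ((317.96966552734375, 288.7279052734375), (53.953182220458984, 82.5533676147461), 2.385944128036499) (291, 248, 56, 83)
0.101 [[0.55715676 0.013545   0.101     ]] [[0.5433, -0.0053], [0.5473, 0.0334], [0.5702, 0.0313], [0.5677, -0.0075]]
0.111 [[0.55728814 0.01748558 0.111     ]] [[0.5443, -0.0003], [0.5479, 0.0362], [0.5696, 0.0342], [0.5672, -0.0024]]
```

View pics/w4.png

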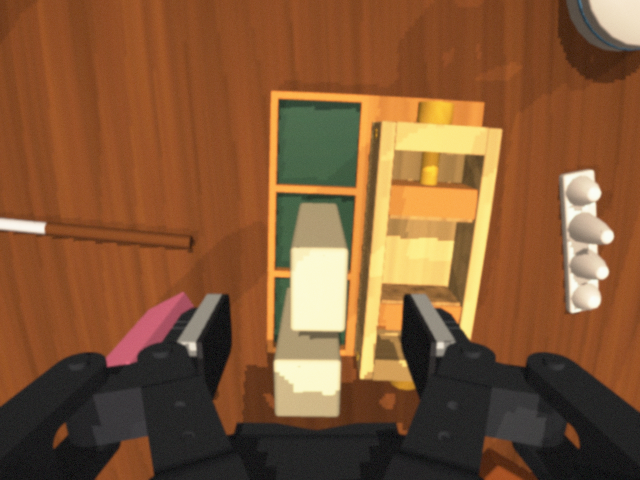

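The oblong's top is centred at column 318, between the fingers (232 and 403), so x is right. It is turned ~2.4° relative to the tool. I'll twist −2 and descend.

```bash
python3 -m jog '[0,-0.001,0,-2,0,0,-0.025,0,0,0,-0.025,0,0,0,-0.015,0,0,0,0,0,0,0,0,0]'; python3 -m jog '[0,0,0,0,0,0,0,0,0,0,0,0,0,0,0,0,0,0,0,0,0,0,0,0]' 0.2;python3 -m jog '[0,0,0.01,0,0,0,0.02,0,0,0,0.03,0,0,0,0.02,0,-0.004,0.03,0,0.7,-0.008,0.045,0,1,-0.008,0.045,0,1,-0.008,0.045,0,1]'
```

```text
time: 10.3
eef_pos: [0.5559, 0.0156, 0.0913]
tool_rot: [3.14, -0.0, 1.487]
ft_force: [-0.0, 0.3, -0.4]
finger_gap: 0.0598
gripper_force: 0.0
time: 11.05
eef_pos: [0.5558, 0.0153, 0.0912]
tool_rot: [3.14, 0.0, 1.487]
ft_force: [0.0, -0.3, 6.1]
finger_gap: 0.0235
gripper_force: 59.5
time: 12.05
eef_pos: [0.5268, 0.1814, 0.171]
tool_rot: [3.141, 0.0, 1.551]
ft_force: [1.1, 0.2, -1.7]
finger_gap: 0.0233
gripper_force: 58.9
```

```bash
python3 -m jog '[-0.008,0.045,0,1,-0.008,0.045,0,0.5,-0.006,0.034,0,0,0,0,-0.03,0,0,0,-0.025,0,0,0,-0.015,0,0,0,0,0,0,0,0,0]';python3 -m jog '[0,0,-0.004,0,0,0,-0.004,0,0,0,-0.003,0,0,0,0,0,0,0,0,0]'
```

```text
time: 13.05
eef_pos: [0.5058, 0.3047, 0.1015]
tool_rot: [3.14, -0.001, 1.577]
ft_force: [-0.2, 0.1, -2.4]
finger_gap: 0.0236
gripper_force: 58.8
time: 13.68
eef_pos: [0.5053, 0.3043, 0.0902]
tool_rot: [3.141, 0.001, 1.577]
ft_force: [-2.4, -2.2, 5.9]
finger_gap: 0.0238
gripper_force: 59.8
```

```bash
python3 -m jog '[0,0,0,0,0,0,0,0,0,0,0.015,0,0,0,0.03,0,0,0,0.03,0,0.005,-0.04,0.013,-0.5,0.005,-0.045,0,-0.5,0.005,-0.045,0,-0.5]' 0.7;  python3 -m jog '[0.006,-0.045,0,-0.5,0.006,-0.045,0,-0.5,0.006,-0.045,0,-0.5,0.005,-0.045,0,-0.5,0.004,-0.032,0,-0.5,0,0,-0.02,0,0,0,0,0,0,0,0,0]'
python3 look.py w5
```

```text
time: 14.68
eef_pos: [0.5206, 0.1734, 0.1788]
tool_rot: [3.139, -0.0, 1.552]
ft_force: [0.3, -0.3, -1.0]
finger_gap: 0.0597
gripper_force: 0.0
time: 15.68
eef_pos: [0.5476, -0.0369, 0.1584]
tool_rot: [3.14, -0.0, 1.509]
ft_force: [-0.2, -0.3, 0.2]
finger_gap: 0.0594
gripper_force: 0.0
[ 0.54760453 -0.03686538  0.15838059] [ 1.79928220e+02 -8.04452474e-03  8.64538407e+01]
4290.0 ((316.0, 276.0), (64.0, 68.0), 90.0) (282, 244, 69, 65)
0.101 [[ 0.54942777 -0.03722866  0.101     ]] [[0.5356, -0.0216], [0.5651, -0.0235], [0.5639, -0.0536], [0.5331, -0.0516]]
0.111 [[ 0.54963133 -0.03361477  0.111     ]] [[0.5366, -0.0189], [0.5644, -0.0206], [0.5633, -0.049], [0.5342, -0.0472]]
```

View pics/w5.png

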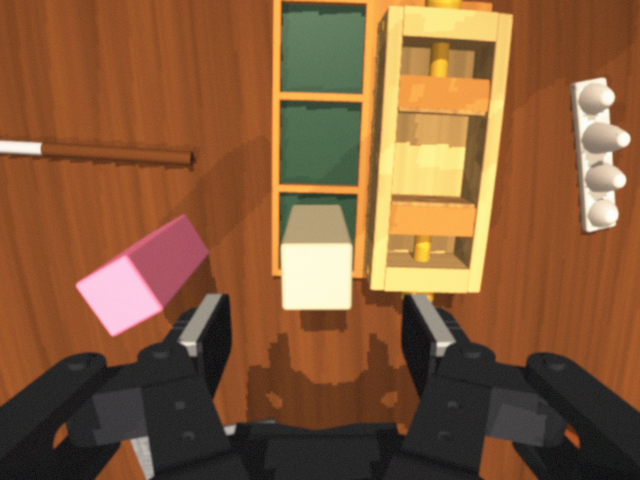

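The square's top is at (316,276), centred between the fingers and square to the tool. The pink decoy at (130,285) stays clear of the left finger. I'll descend and grip.

```bash
python3 -m jog '[0,0,-0.025,0,0,0,-0.025,0,0,0,-0.015,0,0,0,-0.006,0,0,0,0,0,0,0,0,0]'; python3 -m jog '[0,0,0,0,0,0,0,0,0,0,0,0,0,0,0,0,0,0,0,0,0,0,0,0]' 0.3;python3 -m jog '[0,0,0.01,0,0,0,0.02,0,0,0,0.03,0,0,0,0.02,0,-0.004,0.03,0,0.7,-0.005,0.045,0,1,-0.005,0.045,0,1,-0.005,0.045,0,1]'
```

```text
time: 16.48
eef_pos: [0.5479, -0.0377, 0.0873]
tool_rot: [3.14, 0.0, 1.508]
ft_force: [-0.3, 0.2, 1.1]
finger_gap: 0.0596
gripper_force: 0.0
time: 17.23
eef_pos: [0.5478, -0.0378, 0.0871]
tool_rot: [3.14, 0.0, 1.508]
ft_force: [0.3, -0.7, 5.4]
finger_gap: 0.0314
gripper_force: 60.5
time: 18.23
eef_pos: [0.5279, 0.1286, 0.1674]
tool_rot: [3.141, 0.0, 1.572]
ft_force: [-0.6, 0.4, -3.2]
finger_gap: 0.0312
gripper_force: 59.8
```

```bash
python3 -m jog '[-0.008,0.045,0,0,-0.008,0.04,0,0,-0.007,0.024,0,0,0,0,-0.03,0,0,0,-0.025,0,0,0,-0.015,0,0,0,0,0,0,0,0,0]';python3 -m jog '[0,0,-0.004,0,0,0,-0.004,0,0,0,-0.003,0,0,0,0,0,0,0,0,0]'
```

```text
time: 19.23
eef_pos: [0.5059, 0.2366, 0.0975]
tool_rot: [3.14, -0.001, 1.572]
ft_force: [-0.5, 0.3, -2.2]
finger_gap: 0.0314
gripper_force: 59.7
time: 19.85
eef_pos: [0.5053, 0.2363, 0.086]
tool_rot: [3.141, 0.0, 1.572]
ft_force: [-2.6, -0.9, 6.0]
finger_gap: 0.031
gripper_force: 60.8
```

```bash
python3 -m jog '[0,0,0,0,0,0,0,0,0,0,0.015,0,0,0,0.03,0,0,0,0.03,0,0.01,-0.035,0.013,-0.8,0.02,-0.045,0,-0.8,0.02,-0.045,0,-0.8]' 0.7;  python3 -m jog '[0.02,-0.045,0,-0.8,0.02,-0.035,0,-0.8,0.02,-0.024,-0.03,-1,0,0,-0.03,0,0,0,0,0,0,0,0,0]' 1
python3 - <<'E'
from h import *
o=manip.get_obs();im=manip.capture("wrist");cv2.imwrite("pics/w6.png",im[:,:,::-1]);print(o["eef_pos"],np.degrees(o["tool_rot"]))
cv2.imwrite("pics/s6.png",manip.capture("scene")[:,:,::-1])
E
```

```text
time: 20.85
eef_pos: [0.5561, 0.1104, 0.175]
tool_rot: [3.139, 0.0, 1.531]
ft_force: [0.5, 0.6, -0.1]
finger_gap: 0.0599
gripper_force: 0.0
time: 21.6
eef_pos: [0.6159, 0.0082, 0.1151]
tool_rot: [3.14, -0.001, 1.486]
ft_force: [0.4, -0.2, -0.2]
finger_gap: 0.0852
gripper_force: 0.0
[0.6158688  0.0081842  0.11506005] [ 1.79882948e+02 -3.24639766e-02  8.51375461e+01]
```

View pics/w6.png

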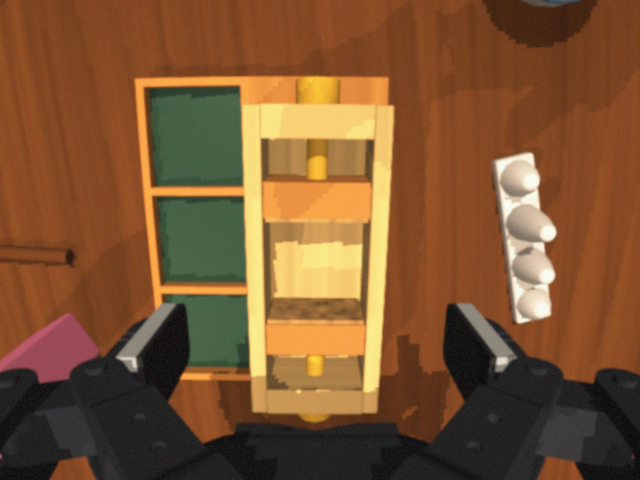

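View pics/s6.png

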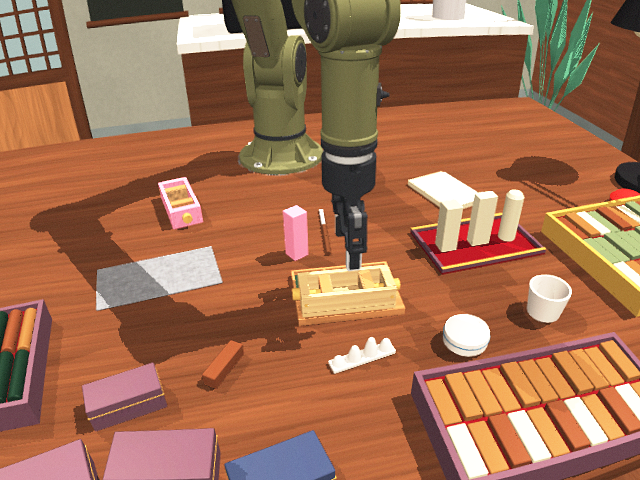

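The scene view shows all three stones upright in the tray. The wrist view shows the bed centred at column 317, between the fingers (189 and 444), and aligned. I'll descend and grip the bed.

```bash
python3 -m jog '[0,-0.001,-0.025,0,0,0,-0.025,0,0,0,-0.015,0,0,0,-0.01,0,0,0,0,0,0,0,0,0]' 1; python3 -m jog '[0,0,0,0,0,0,0,0,0,0,0,0,0,0,0,0,0,0,0,0,0,0,0,0]' 0.5;python3 -m jog '[0,0,0.005,0,0,0,0.005,0,0,0,0.02,0,0,0,0.03,0,0,0,0.03,0,0,0,0.03,0,0,0,0.02,0,0,0,0,0]'
```

```text
time: 22.45
eef_pos: [0.6159, 0.0064, 0.0393]
tool_rot: [3.14, -0.0, 1.485]
ft_force: [0.2, -0.1, 0.7]
finger_gap: 0.0854
gripper_force: 0.0
time: 23.2
eef_pos: [0.6161, 0.0063, 0.0394]
tool_rot: [3.139, 0.0, 1.485]
ft_force: [0.4, -0.9, 6.1]
finger_gap: 0.0631
gripper_force: 69.2
time: 24.2
eef_pos: [0.6162, 0.0065, 0.1805]
tool_rot: [3.138, 0.0, 1.485]
ft_force: [0.2, 0.4, -4.5]
finger_gap: 0.0635
gripper_force: 68.6
```

```bash
python3 -m jog '[-0.01,-0.02,0,1,-0.02,-0.04,0,1.5,-0.02,-0.045,0,1.5,-0.02,-0.045,0,1.5,-0.02,-0.045,0,1.5,-0.02,-0.045,0,1.5,-0.02,-0.04,0,1.5,-0.026,-0.029,0,1.7]'; python3 -m jog '[0,0,-0.03,0,0,0,-0.03,0,0,0,-0.02,0,0,0,0,0,0,0,0,0]'
python3 - <<'E'
from h import *
o=manip.get_obs();im=manip.capture("wrist");cv2.imwrite("pics/w7.png",im[:,:,::-1]);print(o["eef_pos"],np.degrees(o["tool_rot"]))
h=cv2.cvtColor(im,cv2.COLOR_RGB2HSV);m=((h[:,:,1]<60)&(h[:,:,2]>60)).astype(np.uint8);m[260:]=0
k=max(cv2.findContours(m,0,2)[0],key=cv2.contourArea)[:,0]; c=cam("wrist",o); print(cv2.boundingRect(k))
w=onz(c,cv2.approxPolyDP(k,6,True)[:,0],.003);print(w.round(4))
E
```

```text
time: 25.2
eef_pos: [0.4574, -0.3043, 0.1768]
tool_rot: [-3.14, -0.002, 1.689]
ft_force: [-0.8, 0.0, -3.9]
finger_gap: 0.063
gripper_force: 68.3
time: 25.82
eef_pos: [0.4594, -0.3027, 0.0986]
tool_rot: [3.141, -0.0, 1.689]
ft_force: [0.0, -0.3, -3.5]
finger_gap: 0.0634
gripper_force: 68.1
[ 0.45936863 -0.30268121  0.09856107] [ 1.79983643e+02 -2.88635149e-03  9.67862083e+01]
(193, 34, 248, 49)
[[ 0.3901 -0.204   0.003 ]
 [ 0.3924 -0.2239  0.003 ]
 [ 0.4345 -0.2189  0.003 ]
 [ 0.4341 -0.2009  0.003 ]
 [ 0.4545 -0.1962  0.003 ]
 [ 0.4663 -0.1979  0.003 ]
 [ 0.469  -0.2148  0.003 ]
 [ 0.5098 -0.2103  0.003 ]
 [ 0.5068 -0.1896  0.003 ]]
```

View pics/w7.png

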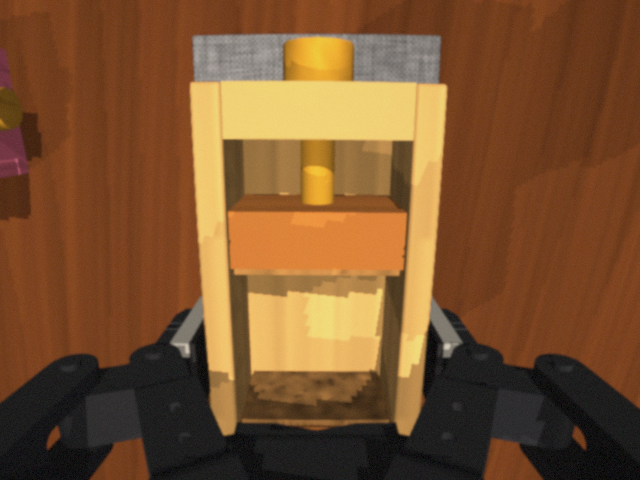

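The pad's far edge spans columns 193–440 and the bed 191–446, so they are coaxial and parallel. The bed needs only ~2 mm more in −y. I'll lower it.

```bash
python3 -m jog '[0,-0.002,-0.02,0,0,0,-0.02,0,0,0,-0.015,0,0,0,-0.006,0,0,0,-0.004,0,0,0,-0.002,0,0,0,0,0,0,0,0,0]';  python3 -m jog '[0,0,-0.001,0,0,0,0,0]'
```

```text
time: 26.88
eef_pos: [0.4594, -0.3049, 0.0318]
tool_rot: [3.141, 0.001, 1.689]
ft_force: [1.2, -0.7, -3.4]
finger_gap: 0.0629
gripper_force: 68.2
time: 27.12
eef_pos: [0.4591, -0.3047, 0.0304]
tool_rot: [3.142, 0.0, 1.689]
ft_force: [-0.4, 0.2, -4.3]
finger_gap: 0.0629
gripper_force: 68.2
```

```bash
python3 -m jog '[0,0,-0.001,0,0,0,0,0]';  python3 -m jog '[0,0,-0.001,0,0,0,0,0]'
```

```text
time: 27.38
eef_pos: [0.4593, -0.3048, 0.0295]
tool_rot: [3.141, 0.0, 1.689]
ft_force: [-0.1, 0.3, -2.4]
finger_gap: 0.0629
gripper_force: 68.3
time: 27.62
eef_pos: [0.4593, -0.3048, 0.0294]
tool_rot: [-3.141, 0.0, 1.689]
ft_force: [-3.0, 2.3, 5.6]
finger_gap: 0.0631
gripper_force: 69.3
```

```bash
python3 -m jog '[0,0,0,0,0,0,0,0,0,0,0,0,0,0,0.02,0,0,0,0.04,0,0,0,0.05,0,0,0,0.05,0,0,0,0.03,0]' 1; python3 -m jog '[0,0,0,0,0,0,0,0]'
python3 - <<'E'
from h import *
o=manip.get_obs();im=manip.capture("wrist");cv2.imwrite("pics/w8.png",im[:,:,::-1]);print(o["eef_pos"],np.degrees(o["tool_rot"]));np.save("w8.npy",np.r_[o["eef_pos"],o["tool_rot"]])
E
```

```text
time: 28.62
eef_pos: [0.4603, -0.3049, 0.2229]
tool_rot: [3.138, 0.004, 1.69]
ft_force: [-0.2, 0.4, -0.4]
finger_gap: 0.0852
gripper_force: 0.0
time: 28.88
eef_pos: [0.4589, -0.3045, 0.2184]
tool_rot: [-3.141, 0.0, 1.689]
ft_force: [0.3, -0.2, -0.7]
finger_gap: 0.0856
gripper_force: 0.0
[ 0.45885772 -0.30452245  0.21843929] [-1.79990139e+02  9.18478063e-03  9.67820565e+01]
```

View pics/w8.png

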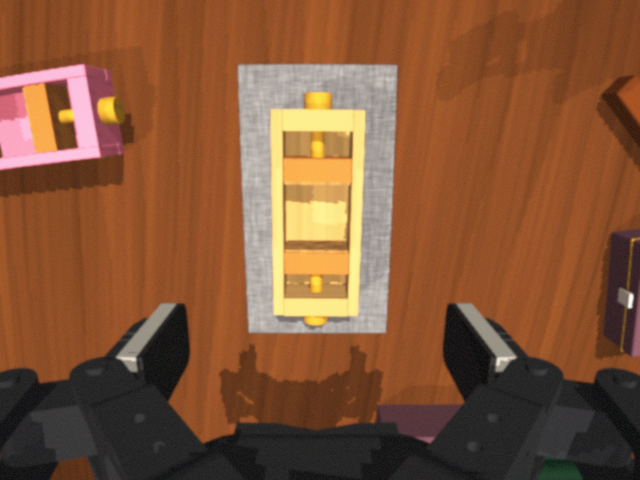

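The bed lies on the pad with its corners at (271,111), (365,111), (358,315) and (274,315). The pad corners are at (238,65), (397,66), (386,333) and (249,333), and the jaw edges at rows 182 and 251. I'll compute the offset and the well centre.

```bash
python3 - <<'E'
from h import *
np.set_printoptions(precision=4,suppress=True)
v=np.load("w8.npy");c=cam("wrist",dict(eef_pos=v[:3],tool_rot=v[3:]))
q=lambda w:cv2.minAreaRect((w[:,:2]*1000).astype(np.float32))
print("bed",q(onz(c,[(271,111),(365,111),(358,315),(274,315)],.043)))
print("pad",q(onz(c,[(238,65),(397,66),(386,333),(249,333)],.003)))
w=onz(c,[(317,182),(316.5,251)],.042);print("well",w,w.mean(0),np.linalg.norm(w[0]-w[1]))
w=onz(c,[(288.5,215),(350,215)],.043);print("rails",w,w.mean(0))
E
```

```text
bed ((461.10491943359375, -304.8725891113281), (63.402652740478516, 148.51507568359375), 6.3832831382751465)
pad ((461.98248291015625, -305.2990417480469), (119.09125518798828, 218.85719299316406), 6.783416748046875)
well [[ 0.4582 -0.2789  0.042 ]
 [ 0.4638 -0.3286  0.042 ]] [ 0.461  -0.3038  0.042 ] 0.05000320239997668
rails [[ 0.4409 -0.3044  0.043 ]
 [ 0.4841 -0.2992  0.043 ]] [ 0.4625 -0.3018  0.043 ]
```

The bed is centred on the pad within 1 mm and 0.4°, and the well centre is at about (0.4595,−0.304). I'll return for the square stone.

```bash
python3 -m jog '[0.004,0.025,0,-0.5,0.004,0.045,0,-0.6,0.004,0.045,0,-0.6,0.004,0.045,0,-0.6,0.004,0.045,0,-0.6,0.004,0.045,0,-0.6,0.004,0.045,0,-0.6,0.004,0.045,0,-0.6]' 0.7; python3 -m jog '[0.004,0.045,-0.01,-0.5,0.004,0.045,-0.01,-0.5,0.004,0.045,-0.01,-0.5,0.002,0.04,-0.01,-0.5,0,0.025,-0.01,0,0,0,0,0,0,0,0,0]'; python3 look.py w9
```

```text
time: 29.92
eef_pos: [0.4903, 0.0366, 0.2173]
tool_rot: [-3.14, -0.0, 1.607]
ft_force: [0.4, 1.1, 0.0]
finger_gap: 0.0599
gripper_force: 0.0
time: 30.8
eef_pos: [0.5051, 0.2341, 0.1678]
tool_rot: [-3.14, 0.001, 1.571]
ft_force: [0.2, -0.4, 0.9]
finger_gap: 0.0597
gripper_force: 0.0
[0.5050696  0.23405965 0.16776696] [-1.79932902e+02  6.18449738e-02  9.00381004e+01]
```

View pics/w9.png

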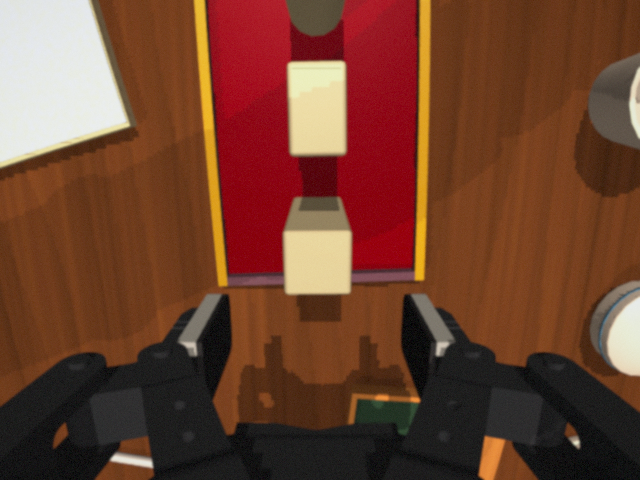

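The square stands upright at (317,262), centred between the fingers and aligned.

```bash
python3 -c "
from h import *
print(onz(cam('wrist',manip.get_obs()),[(317,262)],.1))"; python3 -m jog '[0,0.002,-0.02,0,0,0,-0.025,0,0,0,-0.025,0,0,0,-0.01,0,0,0,0,0,0,0,0,0]' 0.7;python3 -m jog '[0,0,0,0,0,0,0,0,0,0,0,0,0,0,0,0,0,0,0,0,0,0,0,0]' 0.3;python3 -m jog '[0,0,0.01,0,0,0,0.02,0,0,0,0.03,0,0,0,0.04,0,0,0,0.03,0,-0.002,-0.025,0,0,-0.004,-0.045,0,0.5,-0.004,-0.045,0,0.6]'
```

```text
[[0.50761943 0.23628899 0.1       ]]
time: 31.6
eef_pos: [0.5058, 0.2375, 0.0891]
tool_rot: [3.14, -0.0, 1.572]
ft_force: [-0.6, 0.3, 1.0]
finger_gap: 0.0598
gripper_force: 0.0
time: 32.35
eef_pos: [0.5058, 0.2377, 0.0893]
tool_rot: [3.14, -0.0, 1.572]
ft_force: [0.3, -0.0, 6.9]
finger_gap: 0.0313
gripper_force: 60.6
time: 33.35
eef_pos: [0.4948, 0.1216, 0.2192]
tool_rot: [3.141, 0.0, 1.593]
ft_force: [1.2, 0.5, -2.3]
finger_gap: 0.031
gripper_force: 59.9
```

```bash
python3 -m jog '[-0.004,-0.045,0,0.6,-0.004,-0.045,0,0.6,-0.004,-0.045,0,0.6,-0.004,-0.045,0,0.6,-0.004,-0.045,0,0.6,-0.004,-0.045,0,0.6,-0.004,-0.045,0,0.6,-0.004,-0.045,0,0.6]'; python3 -m jog '[-0.003,-0.04,0,0.6,-0.001,-0.024,0,0,0,0,-0.03,0,0,0,-0.03,0,0,0,0,0,0,0,0,0]'
python3 - <<'E'
from h import *
o=manip.get_obs();im=manip.capture("wrist");cv2.imwrite("pics/w10.png",im[:,:,::-1]);print(o["eef_pos"],np.degrees(o["tool_rot"]))
E
```

```text
time: 34.35
eef_pos: [0.4631, -0.2387, 0.2195]
tool_rot: [3.141, 0.001, 1.676]
ft_force: [1.2, 0.9, -2.5]
finger_gap: 0.031
gripper_force: 59.8
time: 35.1
eef_pos: [0.4602, -0.3015, 0.1598]
tool_rot: [3.14, 0.001, 1.687]
ft_force: [0.5, -0.3, -1.3]
finger_gap: 0.0313
gripper_force: 59.8
[ 0.46017987 -0.30145958  0.15980273] [1.79907363e+02 5.38357088e-02 9.66304371e+01]
```

View pics/w10.png

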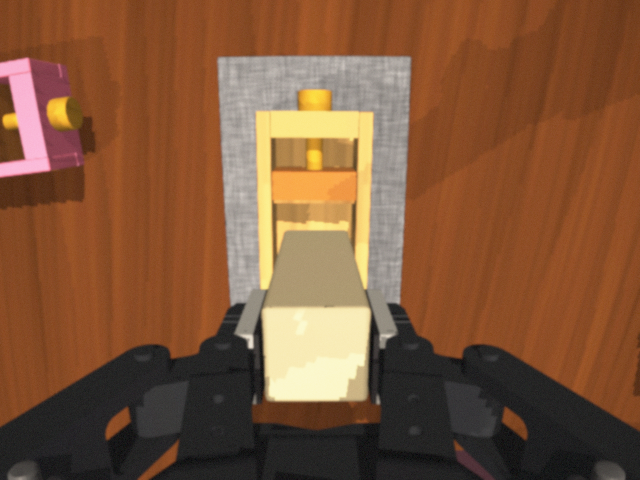

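The stone is laterally centred over the well: its base spans columns 278–350 between rails 257–373. I'll trim by −1 mm in x and y and lower.

```bash
python3 -m jog '[-0.001,-0.001,-0.015,0,0,0,-0.015,0,0,0,-0.015,0,0,0,-0.01,0,0,0,-0.005,0,0,0,0,0,0,0,0,0]';  python3 -m jog '[0,0,-0.002,0,0,0,0,0]'; python3 -m jog '[0,0,-0.0015,0,0,0,0,0]'
```

```text
time: 36.02
eef_pos: [0.4586, -0.3029, 0.0988]
tool_rot: [3.141, 0.001, 1.686]
ft_force: [0.1, -0.6, -2.3]
finger_gap: 0.0312
gripper_force: 60.0
time: 36.28
eef_pos: [0.4581, -0.3027, 0.0964]
tool_rot: [3.142, 0.0, 1.686]
ft_force: [-0.2, -0.5, -3.1]
finger_gap: 0.0309
gripper_force: 60.0
time: 36.52
eef_pos: [0.4583, -0.3029, 0.0962]
tool_rot: [-3.141, 0.001, 1.686]
ft_force: [-3.8, 2.1, 7.1]
finger_gap: 0.0314
gripper_force: 61.2
```

```bash
python3 -m jog '[0,0,0,0,0,0,0,0,0,0,0.01,0,0,0,0.03,0,0,0,0.04,0,0,0,0.03,0,0,0,0,0,0,0,0,0]' 0.7
python3 - <<'E'
from h import *
o=manip.get_obs();im=manip.capture("wrist")[120:460,140:500];s=manip.capture("scene")[190:340,70:270]
a=cv2.resize(im,(400,378));b=cv2.resize(s,(400,300));cv2.imwrite("pics/p11.png",np.vstack([a,b])[:600,:,::-1])
E
python3 -m jog '[0.003,0.025,0,-0.5,0.003,0.045,0,-0.5,0.003,0.045,0,-0.5,0.003,0.045,0,-0.5,0.003,0.045,0,-0.5,0.003,0.045,0,-0.5,0.004,0.045,0,-0.5,0.004,0.045,0,-0.5]'
```

```text
time: 37.52
eef_pos: [0.4579, -0.3026, 0.2046]
tool_rot: [-3.141, -0.0, 1.686]
ft_force: [0.6, 0.5, -0.8]
finger_gap: 0.0596
gripper_force: 0.0
time: 38.62
eef_pos: [0.4835, 0.0386, 0.204]
tool_rot: [-3.14, 0.0, 1.615]
ft_force: [0.7, -0.1, 0.2]
finger_gap: 0.0597
gripper_force: 0.0
```

View pics/p11.png

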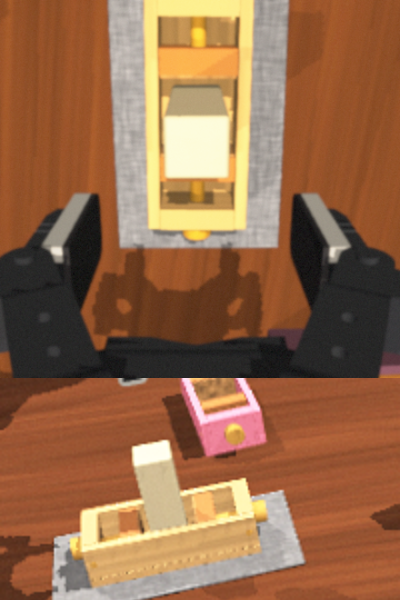

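The square stands upright in the well, between the jaws. Next is the oblong.

```bash
python3 -m jog '[0.004,0.045,0,-0.4,0.004,0.045,0,-0.4,0.004,0.045,0,-0.4,0.004,0.045,0,-0.4,0.004,0.045,0,-0.4,0.002,0.04,-0.02,0,0,0,-0.015,0,0,0,0,0]'; python3 -m jog '[0,0,0,0]'; python3 -c "
from h import *
o=manip.get_obs();im=manip.capture('wrist');c=cam('wrist',o);print(o['eef_pos'])
h=cv2.cvtColor(im,cv2.COLOR_RGB2HSV);m=((h[:,:,1]<110)&(h[:,:,2]>165)).astype(np.uint8);m[:,:240]=0;m[:,395:]=0;m[:170]=0;m[400:]=0
for k in cv2.findContours(m,0,2)[0]:
  if cv2.contourArea(k)>300: r=cv2.minAreaRect(k);print(r,onz(c,[r[0]],.11))
"
```

```text
time: 39.62
eef_pos: [0.5052, 0.3008, 0.1676]
tool_rot: [-3.138, 0.002, 1.581]
ft_force: [0.1, -0.2, 0.3]
finger_gap: 0.0599
gripper_force: 0.0
time: 39.75
eef_pos: [0.5068, 0.3007, 0.1699]
tool_rot: [3.141, 0.001, 1.579]
ft_force: [-0.3, 0.1, 0.3]
finger_gap: 0.0598
gripper_force: 0.0
[0.5068356  0.30066006 0.16989515]
((312.0, 260.5), (79.0, 52.0), 90.0) [[0.50674236 0.30662484 0.11      ]]
```

```bash
python3 -m jog '[-0.002,0.004,-0.02,0,0,0,-0.025,0,0,0,-0.02,0,0,0,-0.015,0,0,0,0,0,0,0,0,0]' 0.7;python3 -m jog '[0,0,0,0,0,0,0,0,0,0,0,0,0,0,0,0,0,0,0,0,0,0,0,0]' 0.2;python3 -m jog '[0,0,0.01,0,0,0,0.02,0,0,0,0.03,0,0,0,0.02,0,0.004,-0.03,0,-0.5,0.008,-0.045,0,-0.8,0.008,-0.045,0,-0.8,0.008,-0.045,0,-0.8]'
```

```text
time: 40.55
eef_pos: [0.5045, 0.3068, 0.0904]
tool_rot: [3.141, -0.001, 1.581]
ft_force: [0.3, -1.0, -0.6]
finger_gap: 0.0597
gripper_force: 0.0
time: 41.3
eef_pos: [0.5048, 0.3066, 0.0906]
tool_rot: [3.14, -0.0, 1.581]
ft_force: [0.9, -0.1, 5.2]
finger_gap: 0.0233
gripper_force: 59.5
time: 42.3
eef_pos: [0.5321, 0.1399, 0.1704]
tool_rot: [3.141, 0.0, 1.53]
ft_force: [0.4, -0.8, -4.5]
finger_gap: 0.0236
gripper_force: 59.1
```

```bash
python3 -m jog '[0.008,-0.045,0,-0.8,0.008,-0.045,0,-0.8,0.0065,-0.032,0,-0.7,0,0,-0.03,0,0,0,-0.02,0,0,0,-0.01,0,0,0,0,0,0,0,0,0]'
python3 - <<'E'
from h import *
o=manip.get_obs();im=manip.capture("wrist");cv2.imwrite("pics/w12.png",im[:,:,::-1]);print(o["eef_pos"],np.degrees(o["tool_rot"]))
E
```

```text
time: 43.3
eef_pos: [0.5553, 0.0199, 0.1107]
tool_rot: [3.14, -0.0, 1.491]
ft_force: [-0.2, 0.2, -2.2]
finger_gap: 0.0234
gripper_force: 59.0
[0.55525868 0.01994117 0.11070221] [ 1.79916293e+02 -7.09746588e-03  8.54342612e+01]
```

View pics/w12.png

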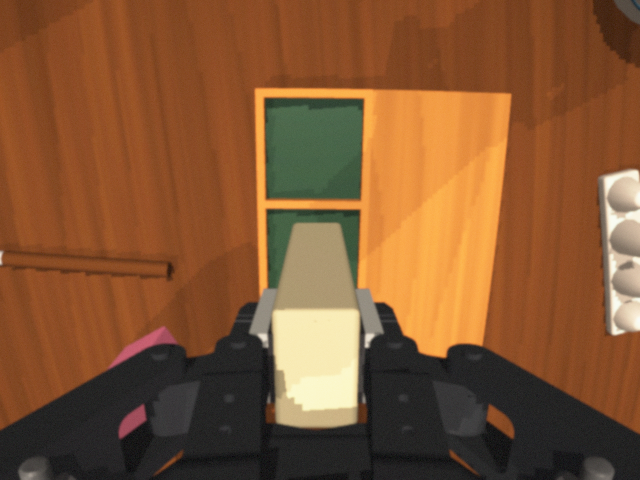

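The oblong's base (columns 289–345, far edge at row 223) lies inside the middle pocket (267–361, far wall at row 209). I'll trim by −1 mm in x and −2 mm in y and lower.

```bash
python3 -m jog '[-0.001,-0.002,0,0,0,0,-0.008,0,0,0,-0.006,0,0,0,-0.003,0,0,0,0,0,0,0,0,0]';python3 -m jog '[0,0,-0.002,0,0,0,0,0]';python3 -m jog '[0,0,-0.001,0,0,0,0,0]'
```

```text
time: 44.1
eef_pos: [0.5538, 0.0174, 0.093]
tool_rot: [3.141, -0.0, 1.49]
ft_force: [0.4, 0.2, -2.2]
finger_gap: 0.0235
gripper_force: 59.2
time: 44.35
eef_pos: [0.5541, 0.0174, 0.0916]
tool_rot: [3.141, 0.0, 1.49]
ft_force: [-0.7, 0.4, 2.5]
finger_gap: 0.0234
gripper_force: 59.6
time: 44.6
eef_pos: [0.5542, 0.0174, 0.0915]
tool_rot: [3.141, 0.001, 1.49]
ft_force: [-3.1, -0.1, 9.9]
finger_gap: 0.0237
gripper_force: 60.7
```

```bash
python3 -m jog '[0,0,0.001,0,0,0,0,0,0,0,0.015,0,0,0,0.03,0,0,0,0.03,0,-0.006,0.04,0,0.5,-0.006,0.045,0,0.5,-0.006,0.045,0,0.5]' 0.7;  python3 -m jog '[-0.006,0.045,0,0.5,-0.006,0.045,0,0.5,-0.006,0.045,0,0.5,-0.006,0.045,0,0.5,-0.006,0.035,0,0.5,-0.003,0.009,0,0,0,0,0,0,0,0,0,0]'; python3 -c "
from h import *
o=manip.get_obs();im=manip.capture('wrist');c=cam('wrist',o);print(o['eef_pos'])
h=cv2.cvtColor(im,cv2.COLOR_RGB2HSV);m=((h[:,:,1]<110)&(h[:,:,2]>165)).astype(np.uint8);m[:,:240]=0;m[:,395:]=0;m[:170]=0;m[400:]=0
for k in cv2.findContours(m,0,2)[0]:
  if cv2.contourArea(k)>300: r=cv2.minAreaRect(k);print(r,cv2.boundingRect(k),onz(c,[r[0]],.106))
"
```

```text
time: 45.6
eef_pos: [0.5358, 0.1484, 0.167]
tool_rot: [3.14, 0.0, 1.516]
ft_force: [-0.2, -0.2, 0.2]
finger_gap: 0.0596
gripper_force: 0.0
time: 46.6
eef_pos: [0.5038, 0.3693, 0.1659]
tool_rot: [3.141, 0.001, 1.557]
ft_force: [0.2, -0.7, 0.3]
finger_gap: 0.0596
gripper_force: 0.0
[0.50382169 0.36926725 0.1658708 ]
((315.3960266113281, 262.03961181640625), (65.2938461303711, 67.96752166748047), 50.710594177246094) (282, 230, 70, 66) [[0.50539884 0.37450895 0.106     ]]
```

```bash
python3 -m jog '[0,0.0025,-0.02,0,0,0,-0.025,0,0,0,-0.02,0,0,0,-0.012,0,0,0,0,0,0,0,0,0]' 0.7;python3 -m jog '[0,0,0,0,0,0,0,0,0,0,0,0,0,0,0,0,0,0,0,0,0,0,0,0]' 0.3;python3 -m jog '[0,0,0.01,0,0,0,0.02,0,0,0,0.03,0,0,0,0.02,0,0.004,-0.03,0,-0.3,0.008,-0.045,0,-0.6,0.008,-0.045,0,-0.6,0.008,-0.045,0,-0.6]'
```

```text
time: 47.4
eef_pos: [0.503, 0.3743, 0.0896]
tool_rot: [3.141, -0.001, 1.56]
ft_force: [-0.3, -0.2, 0.6]
finger_gap: 0.0596
gripper_force: 0.0
time: 48.15
eef_pos: [0.5033, 0.3743, 0.0899]
tool_rot: [3.14, -0.001, 1.56]
ft_force: [0.2, -1.0, 5.9]
finger_gap: 0.0321
gripper_force: 59.7
time: 49.15
eef_pos: [0.5307, 0.2074, 0.1694]
tool_rot: [3.141, 0.0, 1.523]
ft_force: [0.3, -0.4, -1.8]
finger_gap: 0.0322
gripper_force: 59.7
```

```bash
python3 -m jog '[0.009,-0.045,0,-0.8,0.009,-0.045,0,-0.8,0.0075,-0.04,0,-0.5,0,0,-0.03,0,0,0,-0.02,0,0,0,-0.01,0,0,0,0,0,0,0,0,0]'
python3 - <<'E'
from h import *
o=manip.get_obs();im=manip.capture("wrist");cv2.imwrite("pics/w13.png",im[:,:,::-1]);print(o["eef_pos"],np.degrees(o["tool_rot"]))
E
```

```text
time: 50.15
eef_pos: [0.5567, 0.0796, 0.1097]
tool_rot: [3.14, -0.0, 1.488]
ft_force: [0.2, 0.4, -2.0]
finger_gap: 0.0321
gripper_force: 59.7
[0.5566883  0.07959404 0.10968369] [ 1.79921530e+02 -2.02835028e-02  8.52401224e+01]
```

View pics/w13.png

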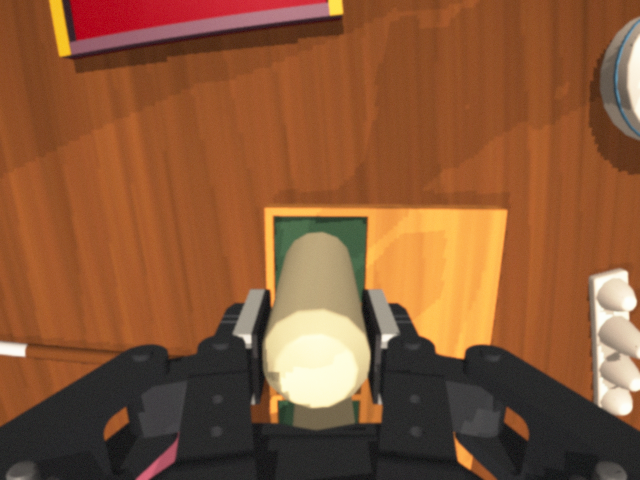

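The round stone's base (columns 283–352, far edge at row 233) is inside the left pocket (275–367, wall at row 217). I'll trim by −3 mm in y and lower.

```bash
python3 -m jog '[0,-0.003,0,0,0,0,-0.008,0,0,0,-0.006,0,0,0,-0.003,0,0,0,0,0,0,0,0,0]';python3 -m jog '[0,0,-0.002,0,0,0,0,0]';python3 -m jog '[0,0,-0.0005,0,0,0,0,0]'
```

```text
time: 50.95
eef_pos: [0.5562, 0.0759, 0.0919]
tool_rot: [3.141, -0.0, 1.487]
ft_force: [-0.4, -1.2, -1.2]
finger_gap: 0.0317
gripper_force: 59.8
time: 51.2
eef_pos: [0.5566, 0.076, 0.0909]
tool_rot: [3.141, 0.0, 1.487]
ft_force: [-1.5, -0.8, 5.4]
finger_gap: 0.0321
gripper_force: 60.3
time: 51.45
eef_pos: [0.5567, 0.0761, 0.0908]
tool_rot: [3.141, 0.0, 1.487]
ft_force: [-2.5, -0.5, 8.6]
finger_gap: 0.0323
gripper_force: 60.7
```

Contact, so I release, back off and check.

```bash
python3 -m jog '[0,0,0.001,0,0,0,0,0,0,0,0.015,0,0,0,0.03,0,0,0,0.04,0,0,0,0.04,0,0,0,0.03,0,0,0.03,0,0]' 0.7; python3 -m jog '[-0.02,0.04,0,0,-0.02,0.04,0,0,-0.02,0.04,0,0,0,0,0,0,0,0,0,0]'
python3 - <<'E'
from h import *
s=manip.capture("scene");cv2.imwrite("pics/s14.png",cv2.resize(s[170:380,80:600],(800,323),interpolation=cv2.INTER_CUBIC)[:,:,::-1])
E
```

```text
time: 52.45
eef_pos: [0.5584, 0.1038, 0.249]
tool_rot: [3.136, 0.001, 1.481]
ft_force: [-0.4, 0.2, -1.0]
finger_gap: 0.0597
gripper_force: 0.0
time: 53.08
eef_pos: [0.4966, 0.2254, 0.2459]
tool_rot: [3.14, 0.001, 1.487]
ft_force: [0.1, -0.7, 0.6]
finger_gap: 0.0598
gripper_force: 0.0
```

View pics/s14.png

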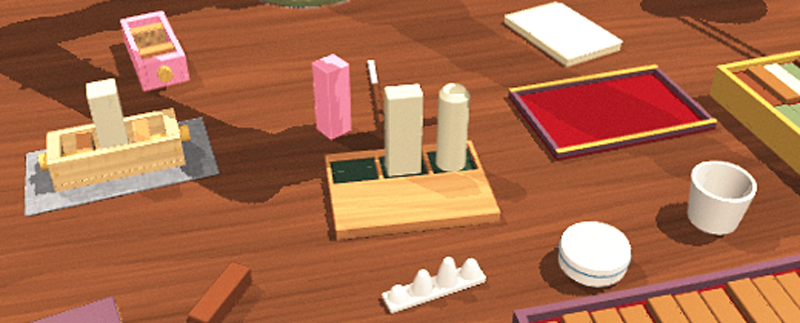

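The final view shows the square in the bed on the pad (105,115), the oblong (404,130) and round (452,125) upright in their own pockets, the tray empty, and the pot and cup where they were.

```bash
python3 -c "
from workcell import manip
print(manip.close_job())"
```

```text
the job is handed in; nothing more can be done
None
```

The job is handed in at about 53 s of the 144 s allowed: the seal bed lies centred on the pad with the square stone upright between its jaws, the round and oblong stones stand back in their own rack pockets, and the pot and cup are where they were.

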